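Load the lid press with paint jars under a latched stop

ROBOT

A 6-joint arm with a two-finger parallel gripper is mounted at the origin on the work surface. World frame = base frame: x ahead of the robot, y to its left, z up, the work surface at z = 0. Lengths are in mm, angles in degrees, forces in N, time in s.
With the tool pointing down it reaches from about 300 to 850 mm from the base axis. Payload 4.2 kg.
Tool frame: the origin (TCP) lies on the centre line of the jaws, within the pads' length; the fingertips stand 14 mm ahead of it and the grasp point (between the pads) lies 5 mm behind it; z points along the fingers, y is the line along which they close (so a half turn about z gives the same grasp; the last joint's range is limited). The gripper opens to 91 mm and grips with 3 to 60 N. Pads are 32 mm wide; open, the fingers measure 118 mm over their backs; the gripper's body (76 mm by 178 mm) begins 60 mm behind the grasp point.
Start: joints at [66.119, 18.312, 89.639, -0, 72.044, -1.146], TCP at [222.223, 530.338, 227.976] pointing down, gripper open.
Joint ranges: [-177.97, 177.97], [-48.28, 115.42], [12.27, 149.76], [-77.06, 257.06], [2.81, 150.46], [-146.56, 146.56]. Speed limits (degrees/s): [147.25, 147.25, 180, 180, 180, 180].

INTERFACE

Orientations are given as [roll, pitch, yaw] about the fixed x, y, z axes, in that order (R = Rz(yaw) Ry(pitch) Rx(roll)).
In Python, from workcell import * gives the robot as it stands. The module is installed in compiled form; this text tells all that it offers.
- The arm moves only by the shell command python3 -m crank 'ROWS' [FORCE]. ROWS is JSON, a list of rows, each an object of numbers: "grip": the finger opening in m, from 0 to 0.0912; "x", "y", "z": the shift along the tool's x, y, z in m; "yaw": the turn about the tool's z in rad. In form: [{"grip": .., "x": .., "y": .., "z": .., "yaw": ..}, ...]. A call has exactly 5 rows; each row is the pose to reach, as a shift and turn from the pose commanded when the call began, along the tool's axes at that moment; what a row does not reach only later rows make up. A row lasts 1/12 s, in which the tool goes at most 41.7 mm and 7.16 degrees, less where a joint would pass 70% of its speed; a pose out of reach is approached as far as the arm can. A call with a gripper value outside its range is refused whole. The fingers move at their own pace and stop on an object; FORCE is the grip in N (left out, the last holds). Time passes only in rows, so rows that repeat a pose let the fingers close, or fill a call up. It gives the time, the measured TCP pose, the force, the opening and the grip force at its end, in the units of the state.
- state(): the state, without advancing time (a new reading comes with each control period).
- grab_frame(name): name is "scene" or "top" or "wrist"; returns the picture (480x640x3 uint8, red, green, blue); there is no depth.
- camera_model(name): a dict with "intrinsics" (3x3 intrinsics, pixels), "R" (3x3) and "t" (3): a world point X has camera coordinates R X + t. Camera axes: x right, y down, z forward; pixel columns grow to the right and rows downward; lengths in mm; the calibration is good to about 2 mm. A picture is of the moment at which its call begins: read the wrist's pose just before it. camera_model takes no time and is no camera call; for the wrist camera it gives the pose at the moment of the call.
- job_done(): hands the job in; it is judged then, once.
The state is a dict: "time_s": time; "qpos": joint angles; "qvel": joint speeds; "effort": joint torques, N m; "ee_pos": TCP position; "ee_rot": TCP orientation; "force": force on the tool from outside, world axes, zero at the start; "torque": the same for the moment, N m; "gripper_width": finger opening in mm; "gripper_force": force on a finger pad.
Only numpy, scipy, OpenCV 4.12 (cv2) and the standard library are available. Lean on these libraries where they do the work, as an engineer would, in place of code of your own. Each camera call takes 0.05 s, during which the arm holds its last target. There are 200 camera calls.

TASK

Make the lid press safe by pressing its mushroom stop until it latches down; then, with the stop down, feed every small paint jar that is there, upright, into single file between the guide rails, close behind one another, with the first one against the end plate so that its lid sits under the punch. When all the jars are in, turn the mushroom knob clockwise to release the stop so that it comes fully up, and leave the other things on the table as they are.

Things in the scene. Friction and masses are not known exactly. Their poses are not given: they have to be found in the camera images.
- stop_plunger (a joint): how far the mushroom head of the stop is pressed down, m: 0 = up (stop released), about 0.008 = latched down, 0.011 = the end of its travel. Press it to the end (8 to 15 N) to latch it; a spring of 3 to 6 N pushes it up and, once latched, it stays down when let go.
- stop_head (a joint): turn of the mushroom head clockwise seen from above, rad: a light spring holds it at 0, end stop at 1.2. Latched, it is freed by turning it clockwise past about 0.5; the spring then lifts it and, when let go, it turns back to 0.
- stop_top (a point): centre of the top of the red mushroom head, on its vertical axis. The head is a round knob 45 mm across and 24 mm high with upright sides in its lower 16 mm; it stands on top of a yellow box. Released, this point is 115 mm above the table and the underside of the head 91 mm.
- stopbox: yellow box of the stop, 90 x 90 x 65 mm, fixed to the table at a place that varies; a black collar 52 mm across rises to 75 mm under the mushroom head. Origin: centre of its underside, under the axis of the head.
- press: white bench lid press, fixed. Origin on the table under the punch. Its jar lane lies on the table along its local y, between two aluminium rails 8 mm thick, 22 mm high, 62 mm apart inside. A plate 40 mm high closes the lane at local y = +28.5 mm: a jar against it stands under the punch. Column at local x = 70 to 155 mm; its arm, 44 mm wide, is over the plate end, 118 to 148 mm up.
- press_tip (a point): lower end of the fixed steel punch, above the press origin (16 mm across, 98 mm above the table, 23 mm above the lid of a jar).
- lane_mouth (a point): middle of the open end of the straight lane at table height, local y = -262 mm of the press; five jars in file fit between here and the end plate. Outside it the rails flare outwards, to about 80 mm apart at local y = -317 mm. Jars are pushed in here, towards local +y.
- jar1: white paint jar with a grey lid, a plain upright cylinder 56 mm across and 75 mm high, about 160 g, standing on the green mat at the start. Origin: centre of its underside, z axis up. Three to five such jars are present; absent ones read None.
- jar2: white paint jar with a grey lid, a plain upright cylinder 56 mm across and 75 mm high, about 160 g, standing on the green mat at the start. Origin: centre of its underside, z axis up. Three to five such jars are present; absent ones read None.
- jar3: white paint jar with a grey lid, a plain upright cylinder 56 mm across and 75 mm high, about 160 g, standing on the green mat at the start. Origin: centre of its underside, z axis up. Three to five such jars are present; absent ones read None.
- jar4: white paint jar with a grey lid, a plain upright cylinder 56 mm across and 75 mm high, about 160 g, standing on the green mat at the start. Origin: centre of its underside, z axis up. Three to five such jars are present; absent ones read None.
- jar5: white paint jar with a grey lid, a plain upright cylinder 56 mm across and 75 mm high, about 160 g, standing on the green mat at the start. Origin: centre of its underside, z axis up. Three to five such jars are present; absent ones read None.
- tube1: bystander: aluminium paint tube lying down, 34 mm across, 150 mm long; origin under its middle
- tube2: bystander: another such paint tube
- foam_brush: bystander: foam brush with wooden handle, lying, about 200 mm long, 22 mm high
- big_jar: bystander: larger white jar, 80 mm across, 120 mm high; not one of the jars to be pressed
- sponge: bystander: sponge block 100 x 70 x 35 mm
- water_cup: bystander: white ceramic cup, 84 mm across, 100 mm high
Not all that is in view belongs to the job. Leave any yellow look-alike of the jar2 alone.

How it is judged (in metres and radians):
On the way, in this order (a step that is already met when the one before it is completed fails the run):
1. the mushroom stop is pressed and latched down (value of joint stop_plunger above 0.007 m), for 0.3 s.
2. with the stop still down, all the jars stand upright in single file between the rails, the first under the punch (x of jar1 in the frame of press between -0.008 and 0.008 m and y of jar1 in the frame of press between -0.262 and 0.01 m and angle between each of jar1, jar2, jar3, jar4, jar5's own z axis and vertical below 0.12 rad and height (world z) of each of jar1, jar2, jar3, jar4, jar5 below 0.006 m and (horizontal distance between jar1 and jar2 below 0.066 m or horizontal distance between jar1 and jar3 below 0.066 m or horizontal distance between jar1 and jar4 below 0.066 m or horizontal distance between jar1 and jar5 below 0.066 m) and x of jar2 in the frame of press between -0.008 and 0.008 m and y of jar2 in the frame of press between -0.262 and 0.01 m and (horizontal distance between jar2 and jar1 below 0.066 m or horizontal distance between jar2 and jar3 below 0.066 m or horizontal distance between jar2 and jar4 below 0.066 m or horizontal distance between jar2 and jar5 below 0.066 m) and x of jar3 in the frame of press between -0.008 and 0.008 m and y of jar3 in the frame of press between -0.262 and 0.01 m and (horizontal distance between jar3 and jar1 below 0.066 m or horizontal distance between jar3 and jar2 below 0.066 m or horizontal distance between jar3 and jar4 below 0.066 m or horizontal distance between jar3 and jar5 below 0.066 m) and x of jar4 in the frame of press between -0.008 and 0.008 m and y of jar4 in the frame of press between -0.262 and 0.01 m and (horizontal distance between jar4 and jar1 below 0.066 m or horizontal distance between jar4 and jar2 below 0.066 m or horizontal distance between jar4 and jar3 below 0.066 m or horizontal distance between jar4 and jar5 below 0.066 m) and x of jar5 in the frame of press between -0.008 and 0.008 m and y of jar5 in the frame of press between -0.262 and 0.01 m and (horizontal distance between jar5 and jar1 below 0.066 m or horizontal distance between jar5 and jar2 below 0.066 m or horizontal distance between jar5 and jar3 below 0.066 m or horizontal distance between jar5 and jar4 below 0.066 m) and horizontal distance between any of jar1, jar2, jar3, jar4, jar5 and press_tip below 0.01 m and linear speed of each of jar1, jar2, jar3, jar4, jar5 below 0.02 m/s and value of joint stop_plunger above 0.007 m), for 0.3 s.
3. the knob has been turned and the stop has come up (value of joint stop_plunger below 0.002 m), for 0.2 s.
At the end, for the whole second after the job is handed in: the stop is up (within 2 mm) and its knob back at rest; every jar that is present stands upright (within 7 degrees) on the table between the straight rails, at rest and within 10 mm of touching another jar; the axis of the first one is within 10 mm of the punch axis (x of jar1 in the frame of press between -0.008 and 0.008 m and y of jar1 in the frame of press between -0.262 and 0.01 m and angle between each of jar1, jar2, jar3, jar4, jar5's own z axis and vertical below 0.12 rad and height (world z) of each of jar1, jar2, jar3, jar4, jar5 below 0.006 m and (horizontal distance between jar1 and jar2 below 0.066 m or horizontal distance between jar1 and jar3 below 0.066 m or horizontal distance between jar1 and jar4 below 0.066 m or horizontal distance between jar1 and jar5 below 0.066 m) and x of jar2 in the frame of press between -0.008 and 0.008 m and y of jar2 in the frame of press between -0.262 and 0.01 m and (horizontal distance between jar2 and jar1 below 0.066 m or horizontal distance between jar2 and jar3 below 0.066 m or horizontal distance between jar2 and jar4 below 0.066 m or horizontal distance between jar2 and jar5 below 0.066 m) and x of jar3 in the frame of press between -0.008 and 0.008 m and y of jar3 in the frame of press between -0.262 and 0.01 m and (horizontal distance between jar3 and jar1 below 0.066 m or horizontal distance between jar3 and jar2 below 0.066 m or horizontal distance between jar3 and jar4 below 0.066 m or horizontal distance between jar3 and jar5 below 0.066 m) and x of jar4 in the frame of press between -0.008 and 0.008 m and y of jar4 in the frame of press between -0.262 and 0.01 m and (horizontal distance between jar4 and jar1 below 0.066 m or horizontal distance between jar4 and jar2 below 0.066 m or horizontal distance between jar4 and jar3 below 0.066 m or horizontal distance between jar4 and jar5 below 0.066 m) and x of jar5 in the frame of press between -0.008 and 0.008 m and y of jar5 in the frame of press between -0.262 and 0.01 m and (horizontal distance between jar5 and jar1 below 0.066 m or horizontal distance between jar5 and jar2 below 0.066 m or horizontal distance between jar5 and jar3 below 0.066 m or horizontal distance between jar5 and jar4 below 0.066 m) and horizontal distance between any of jar1, jar2, jar3, jar4, jar5 and press_tip below 0.01 m and linear speed of each of jar1, jar2, jar3, jar4, jar5 below 0.02 m/s and value of joint stop_plunger below 0.002 m and value of joint stop_head below 0.15 rad).
It fails at once if a bystander is moved more than 40 mm (distance of any of tube1, tube2, foam_brush, big_jar, sponge, water_cup from where it was at the start of the episode above 0.04 m).
Of jar1, jar2, jar3, jar4, jar5 only 3 to 5 are there at a start; the rules pass over those that are not, and their reading is None.
At some moment in a run one of jar1, jar2, jar3, jar4, jar5 may be knocked a few centimetres aside while the robot is not near it.
Once in a run the grip may slacken for a moment while it holds something.
It also fails if it takes over 210 s, if anything falls off the work surface, if the arm or the gripper's body presses on something with over 40 N, if the wrist force passes 120 N, or if a joint passes its speed limit or range.

## Working session

There is one attempt and no reset: what is moved stays moved. The work goes in short steps, Python scripts to look and compute and a shell command to move; the robot and the scene stay as the last step left them, time stands still between calls to the robot, and variables do not carry over. Pictures are saved under pics/ and viewed, at most 18 in all, crops included, and the job is handed in when it is done.

```bash
mkdir -p pics
cat > h.py <<'E'
from workcell import *
import numpy as np, cv2
def save(name,fn):
    im=grab_frame(name); cv2.imwrite('pics/'+fn,im[:,:,::-1]); return im
def ray(cm,u,v,z):
    K=np.array(cm["intrinsics"]);R=np.array(cm["R"]);t=np.array(cm["t"]).ravel()
    d=R.T@np.linalg.inv(K)@np.array([u,v,1.]);c=-R.T@t
    return c+d*(z-c[2])/d[2]
def proj(cm,X):
    K=np.array(cm["intrinsics"]);p=K@(np.array(cm["R"])@np.array(X,float)+np.array(cm["t"]).ravel());return p[:2]/p[2]
E
python3 - <<'E'
from h import *
save("top","top1.png");save("scene","scene1.png")
for n in("top","scene"):
    c=camera_model(n);R=np.array(c["R"]);print(n,np.round(-R.T@np.array(c["t"]).ravel()),np.round(R,2).tolist(),np.array(c["intrinsics"])[0])
s=state();print(s["ee_pos"],s["ee_rot"],s["time_s"])
E
```

```text
top [ 421.   19. 1392.] [[-0.02, -1.0, 0.01], [-0.99, 0.02, -0.11], [0.11, -0.01, -0.99]] [436.65613395   0.         312.70550478]
scene [1035. -684. 1021.] [[0.83, 0.55, -0.0], [0.4, -0.62, -0.68], [-0.37, 0.56, -0.74]] [526.2404518    0.         323.22448524]
[222.0393393  529.94802066 227.21749727] [-1.79911302e+02 -2.69002036e-03  1.57265238e+02] 0.1
```

View pics/top1.png

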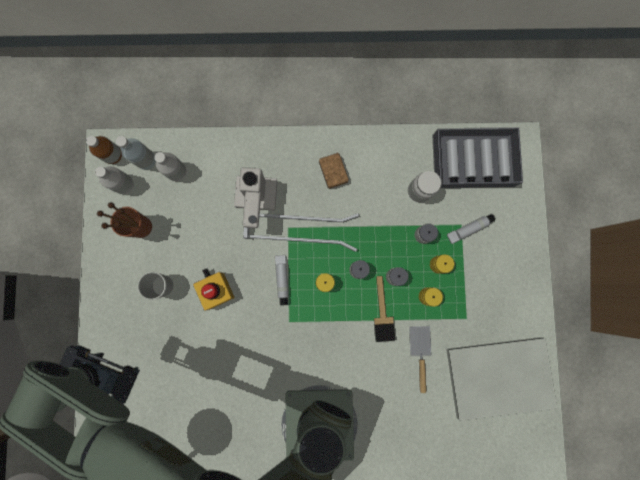

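View pics/scene1.png

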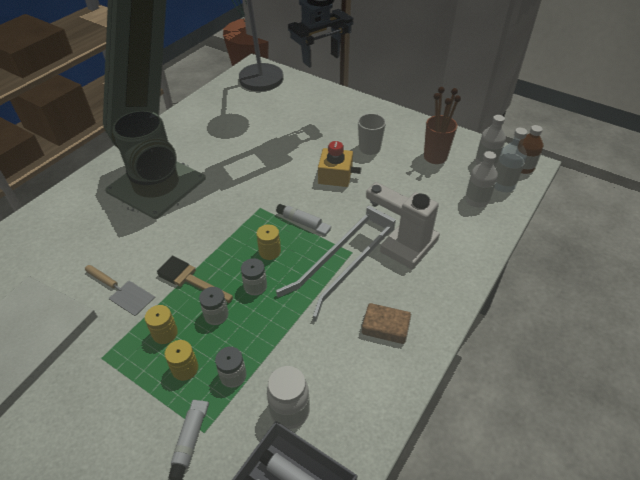

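The jars could be confused as follows in the top view. The grey-lidded white jars are at (428,233), (360,270) and (399,277). The yellow look-alikes are at (325,283), (445,264) and (432,297), and the big jar is at (428,184). I choose the three grey-lidded ones. The red mushroom is at (210,291) and the lane mouth is at about x=340, between the rails.

Run:
```python
from h import *
im=cv2.imread('pics/top1.png');sc=cv2.imread('pics/scene1.png')
T=camera_model("top");S=camera_model("scene")
def red(im,box):
    h=cv2.cvtColor(im,cv2.COLOR_BGR2HSV);m=((h[...,0]<8)|(h[...,0]>172))&(h[...,1]>150)&(h[...,2]>70)
    k=np.zeros_like(m);x0,y0,x1,y1=box;k[y0:y1,x0:x1]=1
    v,u=np.where(m&k);return (u.min()+u.max())/2,(v.min()+v.max())/2,len(u),u.min(),u.max(),v.min(),v.max()
a=red(im,(190,270,235,310));print(a,ray(T,a[0],a[1],104))
b=red(sc,(315,130,360,170));print(b,ray(S,b[0],b[1],104))
h=cv2.cvtColor(im,cv2.COLOR_BGR2HSV)
for (u,v) in [(428,233),(360,270),(399,277)]:
    x0,y0=u-16,v-16;c=im[y0:y0+32,x0:x0+32].astype(int)
    g=c.mean(2);m=((c.max(2)-c.min(2))<25)&(g>45)&(g<140)
    n,l,st,ce=cv2.connectedComponentsWithStats(m.astype(np.uint8))
    i=1+np.argmax(st[1:,4]);print(st[i],ce[i]+[x0,y0],ray(T,*(ce[i]+[x0,y0]),75).round(1),ray(T,st[i][0]+x0+(st[i][2]-1)/2,st[i][1]+y0+(st[i][3]-1)/2,75).round(1))
c1=cv2.resize(im[150:310,180:470],None,fx=2.7,fy=2.7,interpolation=cv2.INTER_CUBIC);cv2.imwrite('pics/c1.png',c1)
```

```text
(np.float64(208.5), np.float64(291.0), 134, np.int64(202), np.int64(215), np.int64(284), np.int64(298)) [411.7944459  316.71060623 104.        ]
(np.float64(335.5), np.float64(145.0), 42, np.int64(330), np.int64(341), np.int64(142), np.int64(148)) [405.8483343  328.44280169 104.        ]
[  3   6  24  21 376] [426.08510638 233.06382979] [ 575.  -335.9   75. ] [ 575.2 -337.2   75. ]
[  6   6  20  19 303] [359.53135314 269.27062706] [ 468.6 -130.2   75. ] [ 469.4 -130.1   75. ]
[  3   7  23  18 339] [397.03539823 276.38348083] [ 445.3 -242.4   75. ] [ 445.  -242.3   75. ]
```

View pics/c1.png

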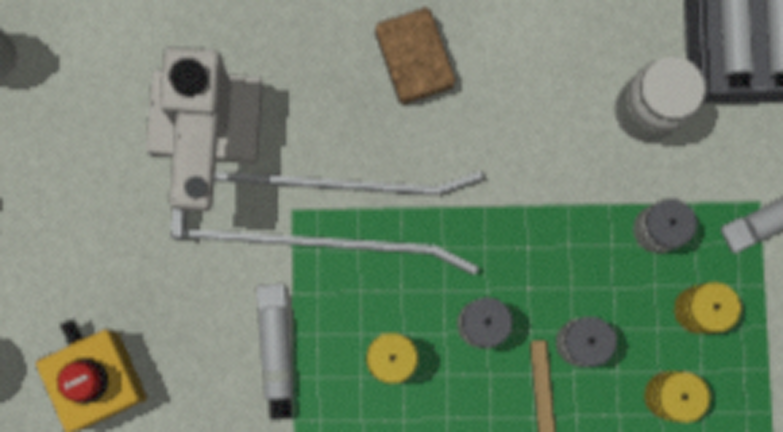

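Crop shows: jar lids' centre dots at crop (487,322), (591,341), (672,222); rail bends at (437,190) and (435,248), flare ends at (484,177) and (477,270); knob at (80,381); tube beside the box at (275,350).

```bash
cat >> h.py <<'E'
def go(x,y,z,yaw=None):
    from scipy.spatial.transform import Rotation as Ro
    s=state();p=np.array(s["ee_pos"]);R=Ro.from_euler('xyz',s["ee_rot"],degrees=True).as_matrix()
    d=R.T@(np.array([x,y,z])-p)/1000
    dy=0 if yaw is None else -np.radians((yaw-s["ee_rot"][2]+180)%360-180)
    print("shift",d.round(4),"yaw",round(dy,3),"F",np.round(s["force"],1),"ee",p.round(1),np.round(s["ee_rot"],1),"t",round(s["time_s"],1),"w",round(s["gripper_width"],1))
E
python3 - <<'E'
from h import *
T=camera_model("top")
c=lambda u,v,z:ray(T,u/2.7+180-.5+.185,v/2.7+150-.5+.185,z)[:2].round(1)
print("jars",[c(*p,75) for p in((487,322),(591,341),(672,222))])
U,L=c(437,190,22),c(435,248,22);print("bends",U,L,np.linalg.norm(U-L),(U+L)/2)
for a,b in(((230,178),(437,190)),((190,234),(435,248))):
    A,B=c(*a,22),c(*b,22);d=A-B;print(A,B,np.degrees(np.arctan2(d[1],d[0])))
print("flare",c(484,177,22),c(477,270,22),"knob",c(80,381,115),"plate",c(178,222,40))
S=camera_model("scene")
print("scene jars",[ray(S,*p,75)[:2].round() for p in((252,266),(212,297),(229,357))], "knob",ray(S,336,146,115),"bends",ray(S,330,261,22),ray(S,347,281,22))
go(411,318,235,130)
E
```

```text
jars [array([ 469.6, -131.8]), array([ 446.4, -247.1]), array([ 578.4, -343.7])]
bends [627.2 -83.7] [558.8 -79.6] 68.52276993817466 [593.   -81.65]
[645.5 159.2] [627.2 -83.7] 85.69149573470594
[580.1 206.2] [558.8 -79.6] 85.73776036968344
flare [ 641.8 -139.3] [ 532.2 -128. ] knob [412.4 311.8] plate [592.2 217.6]
scene jars [array([ 468., -129.]), array([ 449., -247.]), array([ 577., -340.])] knob [416.9714203  313.27005404 115.        ] bends [587.0581677   20.68593914  22.        ] [654.88596997  -9.32978766  22.        ]
shift [-0.2562 -0.1225 -0.0076] yaw 0.476 F [-0.   0.6 -0.1] ee [222.  529.9 227.2] [-179.9   -0.   157.3] t 0.1 w 91.1
```

```bash
python3 -m crank '[{"grip":0.0912,"x":-0.05,"y":-0.025,"z":-0.01,"yaw":0.1},{"grip":0.0912,"x":-0.1,"y":-0.05,"z":-0.01,"yaw":0.2},{"grip":0.0912,"x":-0.15,"y":-0.075,"z":-0.01,"yaw":0.3},{"grip":0.0912,"x":-0.19,"y":-0.09,"z":-0.01,"yaw":0.4},{"grip":0.0912,"x":-0.22,"y":-0.105,"z":-0.01,"yaw":0.476}]' 20
python3 -m crank '[{"grip":0,"x":-0.02,"y":-0.03},{"grip":0,"x":-0.03,"y":-0.04},{"grip":0,"x":-0.03,"y":-0.04},{"grip":0,"x":-0.03,"y":-0.04},{"grip":0,"x":-0.03,"y":-0.04}]'
python3 - <<'E'
from h import *
go(413,313,235,130)
C=camera_model("wrist");save("wrist","w1.png");print(proj(C,[413,313,115]))
E
```

```text
time_s: 0.52
ee_pos: [360.9, 373.6, 237.6]
ee_rot: [-180.0, 0.0, 129.8]
force: [0.6, -0.5, -0.1]
gripper_width: 91.1
gripper_force: 0.0
shift [-0.0799  0.0013  0.0026] yaw -0.004 F [ 0.6 -0.5 -0.1] ee [360.9 373.6 237.6] [-180.     0.   129.8] t 0.5 w 91.1
[318.37491606 338.66011183]validation failed for argument at $[0]...
```

View pics/w1.png

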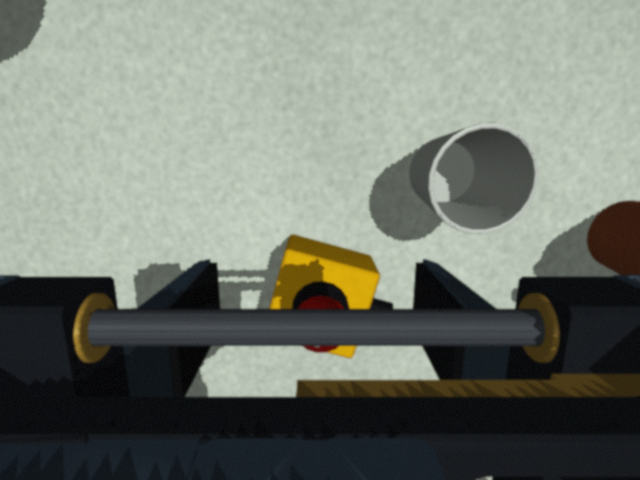

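The wrist view shows the red knob at about (322,326), partly hidden by the gripper bar. I move on until it is directly under the jaws, with all keys in every row.

```bash
python3 -m crank '[{"grip":0.0912,"x":-0.03,"y":0,"z":0,"yaw":0},{"grip":0.0912,"x":-0.06,"y":0,"z":0,"yaw":0},{"grip":0.0912,"x":-0.08,"y":0.001,"z":0,"yaw":0},{"grip":0.0912,"x":-0.08,"y":0.001,"z":0,"yaw":0},{"grip":0.0912,"x":-0.08,"y":0.001,"z":0,"yaw":0}]' 20
python3 - <<'E'
from h import *
go(413,313,235,130)
C=camera_model("wrist");im=save("wrist","w2.png")
h=cv2.cvtColor(im,cv2.COLOR_RGB2HSV);m=((h[...,0]<8)|(h[...,0]>172))&(h[...,1]>140)&(h[...,2]>50)
n,l,st,ce=cv2.connectedComponentsWithStats(m.astype(np.uint8))
for i in range(1,n):
    if st[i][4]>200: print(st[i],ce[i],ray(C,*ce[i],115).round(1))
print(proj(C,[413,313,115]))
E
```

```text
time_s: 0.98
ee_pos: [412.4, 314.1, 237.5]
ee_rot: [-180.0, -0.0, 129.9]
force: [1.0, -0.0, 0.0]
gripper_width: 91.3
gripper_force: 0.0
shift [-0.0012 -0.0003  0.0025] yaw -0.002 F [ 1. -0.  0.] ee [412.4 314.1 237.5] [-180.    -0.   129.9] t 1.0 w 91.3
[ 290  201   58   59 2392] [318.57817726 229.83653846] [407.8 321.6 115. ]
[316.49887088 242.82314227]
```

View pics/w2.png

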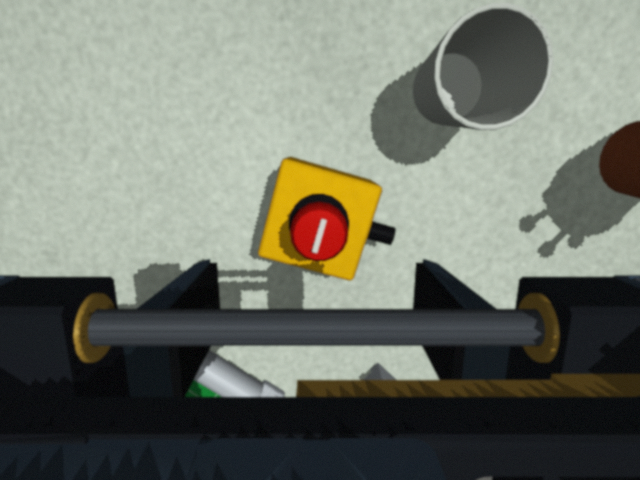

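Knob at (319,231), with its white line centred near (320,235), which puts its axis near (411,316). Closing the fingers and lowering onto it.

```bash
python3 -m crank '[{"grip":0,"x":0.002,"y":0,"z":0.02,"yaw":0},{"grip":0,"x":0.002,"y":0,"z":0.04,"yaw":0},{"grip":0,"x":0.002,"y":0,"z":0.06,"yaw":0},{"grip":0,"x":0.002,"y":0,"z":0.07,"yaw":0},{"grip":0,"x":0.002,"y":0,"z":0.08,"yaw":0}]' 20
python3 -m crank '[{"grip":0,"x":0,"y":0,"z":0.01,"yaw":0},{"grip":0,"x":0,"y":0,"z":0.02,"yaw":0},{"grip":0,"x":0,"y":0,"z":0.025,"yaw":0},{"grip":0,"x":0,"y":0,"z":0.028,"yaw":0},{"grip":0,"x":0,"y":0,"z":0.03,"yaw":0}]'
python3 -m crank '[{"grip":0,"x":0,"y":0,"z":0.002,"yaw":0},{"grip":0,"x":0,"y":0,"z":0.004,"yaw":0},{"grip":0,"x":0,"y":0,"z":0.006,"yaw":0},{"grip":0,"x":0,"y":0,"z":0.008,"yaw":0},{"grip":0,"x":0,"y":0,"z":0.008,"yaw":0}]'
```

```text
time_s: 1.45
ee_pos: [410.1, 316.9, 156.9]
ee_rot: [-179.9, -0.0, 130.1]
force: [-0.2, 0.2, -0.0]
gripper_width: 60.7
gripper_force: 0.0
time_s: 1.87
ee_pos: [411.9, 316.7, 128.2]
ee_rot: [179.9, 0.0, 130.0]
force: [-1.5, -0.6, 5.3]
gripper_width: 27.5
gripper_force: 2.5
time_s: 2.28
ee_pos: [411.2, 316.1, 120.6]
ee_rot: [180.0, -0.0, 130.0]
force: [-1.7, -1.2, 4.3]
gripper_width: 0.4
gripper_force: 2.4
```

```bash
python3 -m crank '[{"grip":0,"x":0,"y":0,"z":0.001,"yaw":0},{"grip":0,"x":0,"y":0,"z":0.002,"yaw":0},{"grip":0,"x":0,"y":0,"z":0.003,"yaw":0},{"grip":0,"x":0,"y":0,"z":0.003,"yaw":0},{"grip":0,"x":0,"y":0,"z":0.003,"yaw":0}]'
python3 -m crank '[{"grip":0,"x":0,"y":0,"z":0.001,"yaw":0},{"grip":0,"x":0,"y":0,"z":0.001,"yaw":0},{"grip":0,"x":0,"y":0,"z":0.001,"yaw":0},{"grip":0,"x":0,"y":0,"z":0.001,"yaw":0},{"grip":0,"x":0,"y":0,"z":0.001,"yaw":0}]'
```

```text
time_s: 2.7
ee_pos: [411.3, 316.2, 118.2]
ee_rot: [179.9, 0.0, 130.0]
force: [-2.0, -1.8, 8.8]
gripper_width: 0.3
gripper_force: 4.6
time_s: 3.12
ee_pos: [411.4, 316.2, 118.1]
ee_rot: [179.9, 0.0, 130.0]
force: [-3.3, -2.9, 15.0]
gripper_width: 0.4
gripper_force: 7.4
```

```bash
python3 -m crank '[{"grip":0,"x":0,"y":0,"z":-0.01,"yaw":0},{"grip":0,"x":0,"y":0,"z":-0.03,"yaw":0},{"grip":0.0912,"x":0,"y":0,"z":-0.06,"yaw":0},{"grip":0.0912,"x":-0.025,"y":-0.016,"z":-0.06,"yaw":0},{"grip":0.0912,"x":-0.055,"y":-0.035,"z":-0.06,"yaw":0}]' 20
python3 -m crank '[{"grip":0.0912,"x":-0.03,"y":-0.02,"z":0,"yaw":0.1},{"grip":0.0912,"x":-0.06,"y":-0.04,"z":0,"yaw":0.2},{"grip":0.0912,"x":-0.09,"y":-0.06,"z":0,"yaw":0.3},{"grip":0.0912,"x":-0.12,"y":-0.08,"z":0,"yaw":0.4},{"grip":0.0912,"x":-0.15,"y":-0.1,"z":0,"yaw":0.5}]'
python3 - <<'E'
from h import *
im=save("top","top2.png")
go(470,-131,180,85.7)
E
```

```text
time_s: 3.53
ee_pos: [421.0, 252.9, 177.8]
ee_rot: [179.7, 0.0, 130.2]
force: [0.0, -1.4, -0.9]
gripper_width: 17.7
gripper_force: 0.0
time_s: 3.95
ee_pos: [439.4, 70.6, 176.1]
ee_rot: [179.9, -0.0, 101.1]
force: [0.8, 0.0, 0.5]
gripper_width: 51.1
gripper_force: 0.0
shift [-0.1984 -0.0068 -0.003 ] yaw 0.262 F [-0.3 -3.9  0. ] ee [439.9  65.2 176. ] [180.    0.3 100.7] t 4.0 w 55.1
```

View pics/top2.png

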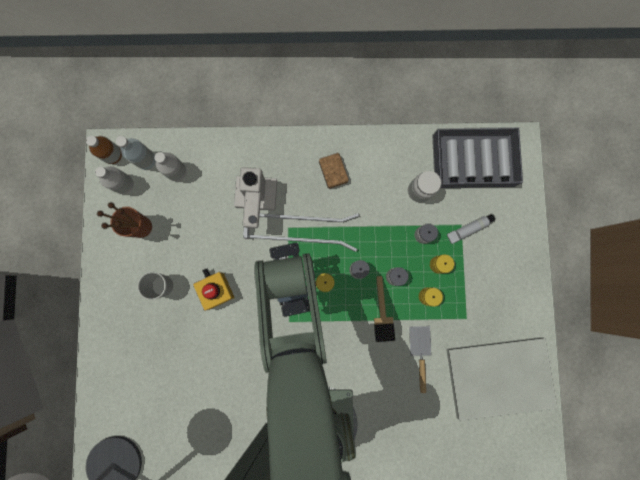

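Jars are unmoved: (360,269), (399,277) and (428,233). Moving over the first one.

```bash
python3 -m crank '[{"grip":0.0912,"x":-0.04,"y":-0.001,"z":0,"yaw":0.1},{"grip":0.0912,"x":-0.08,"y":-0.002,"z":0,"yaw":0.2},{"grip":0.0912,"x":-0.12,"y":-0.004,"z":0,"yaw":0.262},{"grip":0.0912,"x":-0.16,"y":-0.006,"z":0,"yaw":0.262},{"grip":0.0912,"x":-0.198,"y":-0.007,"z":0,"yaw":0.262}]'
python3 -m crank '[{"grip":0.0912,"x":0,"y":0,"z":0,"yaw":0},{"grip":0.0912,"x":0,"y":0,"z":0,"yaw":0},{"grip":0.0912,"x":0,"y":0,"z":0,"yaw":0},{"grip":0.0912,"x":0,"y":0,"z":0,"yaw":0},{"grip":0.0912,"x":0,"y":0,"z":0,"yaw":0}]'
python3 - <<'E'
from h import *
C=camera_model("wrist");save("wrist","w3.png")
print(proj(C,[469,-130.5,75]),proj(C,[469,-130.5,0]))
go(469,-130.5,45,85.7)
E
```

```text
time_s: 4.42
ee_pos: [471.5, -125.2, 176.1]
ee_rot: [180.0, 0.0, 86.3]
force: [0.8, 0.9, 0.2]
gripper_width: 88.1
gripper_force: 0.0
time_s: 4.83
ee_pos: [471.3, -121.9, 175.8]
ee_rot: [-180.0, -0.0, 86.5]
force: [0.1, 0.4, -0.0]
gripper_width: 91.4
gripper_force: 0.0
[315.2747112  259.92505986] [315.46926894 235.29047976]
shift [-0.0087 -0.0018  0.1309] yaw 0.013 F [-0.1  0.8  1. ] ee [ 471.4 -122.   175.9] [180.   -0.   86.5] t 4.9 w 91.3
```

View pics/w3.png

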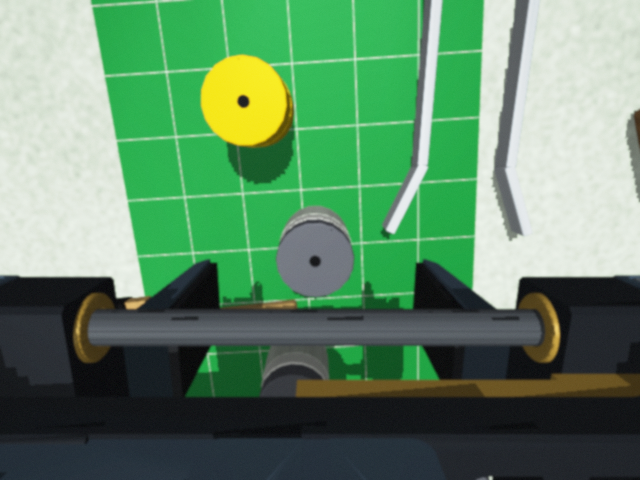

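Lid dot at (315,261) matches the prediction to within a pixel. Rail bends are at about (422,170) and (503,170). Lowering and gripping, and measuring the lane from this view too.

```bash
python3 - <<'E'
from h import *
C=camera_model("wrist")
for p in((422,168),(503,168),(436,20),(524,20),(389,232),(518,235)): print(p,ray(C,*p,22)[:2].round(1))
E
python3 -m crank '[{"grip":0.0912,"x":-0.005,"y":-0.002,"z":0.03,"yaw":0.013},{"grip":0.0912,"x":-0.009,"y":-0.002,"z":0.06,"yaw":0.013},{"grip":0.0912,"x":-0.009,"y":-0.002,"z":0.09,"yaw":0.013},{"grip":0.0912,"x":-0.009,"y":-0.002,"z":0.115,"yaw":0.013},{"grip":0.0912,"x":-0.009,"y":-0.002,"z":0.131,"yaw":0.013}]'
python3 -m crank '[{"grip":0.04,"x":0,"y":0,"z":0,"yaw":0},{"grip":0.04,"x":0,"y":0,"z":0,"yaw":0},{"grip":0.04,"x":0,"y":0,"z":0,"yaw":0},{"grip":0.04,"x":0,"y":0,"z":0,"yaw":0},{"grip":0.04,"x":0,"y":0,"z":0,"yaw":0}]' 30
python3 -m crank '[{"grip":0.04,"x":0,"y":0,"z":0,"yaw":0},{"grip":0.04,"x":0,"y":0,"z":0,"yaw":0},{"grip":0.04,"x":0,"y":0,"z":-0.002,"yaw":0},{"grip":0.04,"x":0,"y":0,"z":-0.004,"yaw":0},{"grip":0.04,"x":0,"y":0,"z":-0.006,"yaw":0}]' 30
python3 -c "
from h import *
go(587,-150,50,85.7)"
```

```text
(422, 168) [556.8 -76.2]
(503, 168) [620.6 -80.2]
(436, 20) [566.3  28.6]
(524, 20) [629.8  24.7]
(389, 232) [ 529.9 -126.4]
(518, 235) [ 635.9 -135.5]
time_s: 5.3
ee_pos: [467.5, -130.7, 42.6]
ee_rot: [-179.8, -0.0, 85.7]
force: [-0.4, -0.3, 0.1]
gripper_width: 91.0
gripper_force: 0.0
time_s: 5.72
ee_pos: [469.9, -132.2, 46.1]
ee_rot: [179.8, 0.0, 85.6]
force: [0.2, -0.6, 0.5]
gripper_width: 60.9
gripper_force: 0.0
time_s: 6.13
ee_pos: [468.5, -132.0, 50.8]
ee_rot: [-180.0, -0.0, 85.6]
force: [0.6, -0.3, -1.5]
gripper_width: 55.7
gripper_force: 30.0
shift [-0.0088  0.1195  0.0007] yaw -0.002 F [ 0.6 -0.3 -1.5] ee [ 468.5 -132.    50.8] [-180.    -0.    85.6] t 6.1 w 55.7
```

```bash
python3 -m crank '[{"grip":0.04,"x":-0.01,"y":0.01,"z":-0.004,"yaw":0},{"grip":0.04,"x":-0.025,"y":0.025,"z":-0.006,"yaw":0},{"grip":0.04,"x":-0.04,"y":0.04,"z":-0.006,"yaw":0},{"grip":0.04,"x":-0.05,"y":0.065,"z":-0.006,"yaw":0},{"grip":0.04,"x":-0.05,"y":0.09,"z":-0.006,"yaw":0}]' 30
python3 -m crank '[{"grip":0.04,"x":0,"y":0.01,"z":0,"yaw":0},{"grip":0.04,"x":0,"y":0.02,"z":0,"yaw":0},{"grip":0.04,"x":0,"y":0.025,"z":0,"yaw":0},{"grip":0.04,"x":0,"y":0.025,"z":0,"yaw":0},{"grip":0.04,"x":0,"y":0.025,"z":0,"yaw":0}]' 30
python3 - <<'E'
from h import *
C=camera_model("wrist");save("wrist","w4.png")
go(584.5,-165,50,85.4)
E
```

```text
time_s: 6.55
ee_pos: [555.1, -190.8, 56.8]
ee_rot: [-180.0, 0.0, 85.5]
force: [0.1, -0.3, -2.1]
gripper_width: 55.8
gripper_force: 30.0
time_s: 6.97
ee_pos: [578.6, -190.3, 56.5]
ee_rot: [-179.9, -0.0, 85.6]
force: [-0.7, -0.3, -1.7]
gripper_width: 55.6
gripper_force: 30.0
shift [0.0257 0.0041 0.0066] yaw 0.004 F [-0.6 -0.2 -1.4] ee [ 578.5 -190.3   56.6] [-179.9   -0.    85.6] t 7.0 w 55.2
```

View pics/w4.png

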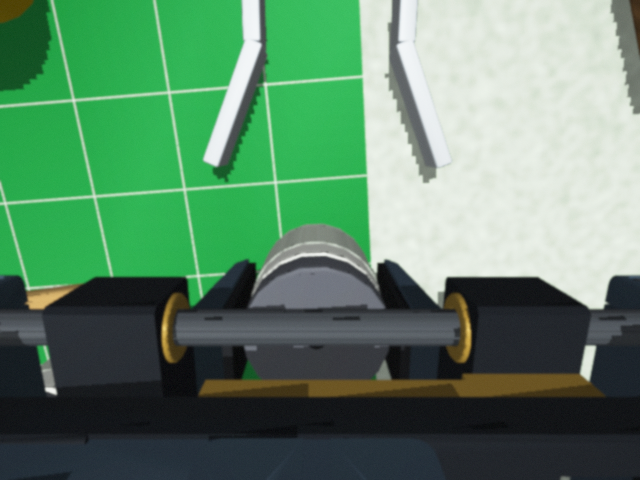

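Run:
```python
from h import *
C=camera_model("wrist")
for p in((253,43),(406,43),(253.5,5),(407.5,5),(215,164),(439,164)): print(p,ray(C,*p,22)[:2].round(1))
```

```text
(253, 43) [557.5 -74.9]
(406, 43) [626.3 -80.2]
(253.5, 5) [559.5 -59.7]
(407.5, 5) [627.3 -65. ]
(215, 164) [ 532.9 -126.8]
(439, 164) [ 641.2 -135.1]
```

```bash
python3 -m crank '[{"grip":0.04,"x":0,"y":0.005,"z":0.003,"yaw":0},{"grip":0.04,"x":0.02,"y":0.005,"z":0.006,"yaw":0},{"grip":0.04,"x":0.045,"y":0.005,"z":0.006,"yaw":0},{"grip":0.04,"x":0.07,"y":0.005,"z":0.006,"yaw":0},{"grip":0.04,"x":0.09,"y":0.005,"z":0.006,"yaw":0}]' 30
python3 -m crank '[{"grip":0.04,"x":0.02,"y":0,"z":0,"yaw":0},{"grip":0.04,"x":0.04,"y":0,"z":0,"yaw":0},{"grip":0.04,"x":0.06,"y":0,"z":0,"yaw":0},{"grip":0.04,"x":0.07,"y":0,"z":0,"yaw":0},{"grip":0.04,"x":0.07,"y":0,"z":0,"yaw":0}]' 30
python3 -c "
from h import *
go(592,-79,50,85.5);go(605.3,92.5,46,85.5)"
```

```text
time_s: 7.43
ee_pos: [591.1, -100.0, 50.6]
ee_rot: [-180.0, -0.0, 85.6]
force: [-0.3, 0.5, -1.0]
gripper_width: 55.7
gripper_force: 30.0
time_s: 7.85
ee_pos: [596.9, -29.9, 50.8]
ee_rot: [-180.0, -0.0, 85.7]
force: [0.2, -0.8, -1.5]
gripper_width: 56.0
gripper_force: 30.0
shift [-0.0494 -0.0012  0.0008] yaw 0.004 F [ 0.2 -0.8 -1.5] ee [596.9 -29.9  50.8] [-180.    -0.    85.7] t 7.8 w 56.0
shift [ 0.1226 -0.0007  0.0049] yaw 0.004 F [ 0.2 -0.8 -1.5] ee [596.9 -29.9  50.8] [-180.    -0.    85.7] t 7.8 w 56.0
```

```bash
python3 -m crank '[{"grip":0.04,"x":0.03,"y":-0.001,"z":0,"yaw":0},{"grip":0.04,"x":0.06,"y":-0.001,"z":0,"yaw":0},{"grip":0.04,"x":0.085,"y":-0.001,"z":0,"yaw":0},{"grip":0.04,"x":0.105,"y":-0.001,"z":0.001,"yaw":0},{"grip":0.04,"x":0.12,"y":-0.001,"z":0.003,"yaw":0}]' 30
python3 -m crank '[{"grip":0.04,"x":0,"y":0,"z":0.001,"yaw":0},{"grip":0.04,"x":0,"y":0,"z":0.002,"yaw":0},{"grip":0.04,"x":0,"y":0,"z":0.002,"yaw":0},{"grip":0.07,"x":0,"y":0,"z":0.002,"yaw":0},{"grip":0.0912,"x":0,"y":0,"z":0.002,"yaw":0}]' 30
python3 -m crank '[{"grip":0.0912,"x":0,"y":0,"z":0,"yaw":0},{"grip":0.0912,"x":0,"y":0,"z":0,"yaw":0},{"grip":0.0912,"x":0,"y":0,"z":-0.03,"yaw":0},{"grip":0.0912,"x":0,"y":0,"z":-0.065,"yaw":0},{"grip":0.0912,"x":-0.03,"y":0,"z":-0.1,"yaw":0}]' 30
python3 -m crank '[{"grip":0.0912,"x":-0.04,"y":-0.02,"z":-0.02,"yaw":0},{"grip":0.0912,"x":-0.08,"y":-0.04,"z":-0.03,"yaw":0},{"grip":0.0912,"x":-0.12,"y":-0.06,"z":-0.03,"yaw":0},{"grip":0.0912,"x":-0.16,"y":-0.08,"z":-0.03,"yaw":0},{"grip":0.0912,"x":-0.19,"y":-0.1,"z":-0.03,"yaw":0}]' 30
python3 - <<'E'
from h import *
C=camera_model("wrist");im=save("wrist","w5.png");save("top","top3.png")
go(446.5,-247,175,85.5);go(578,-342.5,175,85.5)
print([proj(C,p) for p in([446.5,-247,75],[605,92,75])])
a=cv2.imread('pics/w5.png');b=cv2.imread('pics/top3.png')[150:390,160:480]
cv2.imwrite('pics/m5.png',np.hstack([cv2.resize(a,(400,300)),cv2.resize(b,(400,300))]))
E
```

```text
time_s: 8.27
ee_pos: [605.6, 88.7, 48.0]
ee_rot: [180.0, 0.0, 85.6]
force: [-0.4, -0.3, -1.1]
gripper_width: 55.5
gripper_force: 30.0
time_s: 8.68
ee_pos: [605.3, 86.8, 45.9]
ee_rot: [180.0, 0.0, 85.5]
force: [0.4, -0.0, 0.1]
gripper_width: 65.9
gripper_force: 0.0
time_s: 9.1
ee_pos: [603.4, 63.8, 143.5]
ee_rot: [-180.0, -0.1, 85.8]
force: [1.3, -0.9, -0.4]
gripper_width: 91.0
gripper_force: 0.0
time_s: 9.52
ee_pos: [494.8, -113.2, 173.0]
ee_rot: [179.9, 0.0, 85.6]
force: [0.8, -0.3, 0.4]
gripper_width: 91.2
gripper_force: 0.0
shift [-0.135  -0.0344 -0.002 ] yaw -0.004 F [ 0.7  0.6 -0.5] ee [ 492.  -115.3  172.7] [-1.799e+02  1.000e-01  8.530e+01] t 9.6 w 91.1
shift [-0.2193  0.1045 -0.0022] yaw -0.004 F [ 0.7  0.6 -0.5] ee [ 492.  -115.3  172.7] [-1.799e+02  1.000e-01  8.530e+01] t 9.6 w 91.1
[array([268.03658788, 420.86819799]), array([ 490.11885249, -127.44715719])]
```

View pics/m5.png

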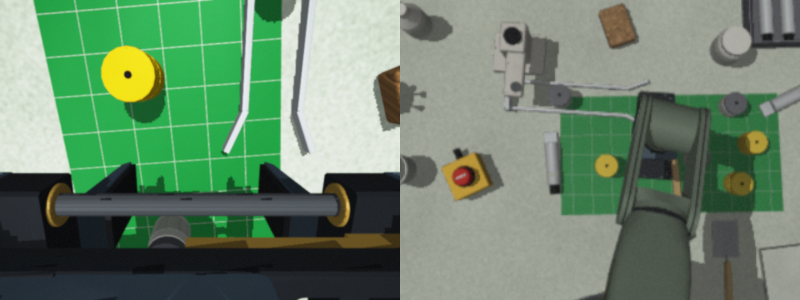

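Jar 1 stands in the lane at montage (562,95); jar 2 is at (168,230) in the wrist half. Moving over jar 2.

```bash
python3 -m crank '[{"grip":0.0912,"x":-0.04,"y":-0.01,"z":0,"yaw":0},{"grip":0.0912,"x":-0.08,"y":-0.02,"z":0,"yaw":0},{"grip":0.0912,"x":-0.11,"y":-0.034,"z":0,"yaw":0},{"grip":0.0912,"x":-0.13,"y":-0.034,"z":0,"yaw":0},{"grip":0.0912,"x":-0.13,"y":-0.034,"z":0,"yaw":0}]' 30
python3 -m crank '[{"grip":0.0912,"x":0,"y":0,"z":0,"yaw":0},{"grip":0.0912,"x":0,"y":0,"z":0,"yaw":0},{"grip":0.0912,"x":0,"y":0,"z":0,"yaw":0},{"grip":0.0912,"x":0,"y":0,"z":0,"yaw":0},{"grip":0.0912,"x":0,"y":0,"z":0,"yaw":0}]' 30
cat >> h.py <<'E'
def lid(im,C,X):
    u,v=proj(C,X+[75]);g=cv2.cvtColor(im,cv2.COLOR_RGB2HSV)
    x0,y0=max(int(u)-70,0),max(int(v)-70,0);c=g[y0:min(y0+140,305),x0:x0+140]
    m=((c[...,1]<60)&(c[...,2]>60)&(c[...,2]<130)).astype(np.uint8)
    n,l,st,ce=cv2.connectedComponentsWithStats(cv2.morphologyEx(m,cv2.MORPH_OPEN,np.ones((3,3))))
    i=1+np.argmax(st[1:,4]);q=ce[i]+[x0,y0];print("pred",u.round(),v.round(),"blob",st[i],q.round(1),"xy",ray(C,*q,75)[:2].round(1))
E
python3 - <<'E'
from h import *
C=camera_model("wrist");im=save("wrist","w6.png")
lid(im,C,[446.5,-247]);go(446.5,-247,45.5,85.5)
E
```

```text
time_s: 10.03
ee_pos: [451.5, -241.5, 172.5]
ee_rot: [179.9, 0.1, 85.4]
force: [0.8, -0.3, -0.7]
gripper_width: 91.0
gripper_force: 0.0
time_s: 10.45
ee_pos: [452.0, -237.5, 172.4]
ee_rot: [-180.0, -0.0, 85.7]
force: [0.4, -0.3, 1.3]
gripper_width: 91.4
gripper_force: 0.0
pred 311.0 263.0 blob [ 37  27  68  27 346] [313.8 229. ] xy [ 450.3 -223.3]
shift [-0.0098 -0.0047  0.1269] yaw 0.003 F [-0.7  0.   0.2] ee [ 452.  -237.6  172.4] [180.   -0.   85.7] t 10.5 w 91.5
```

View pics/w6.png

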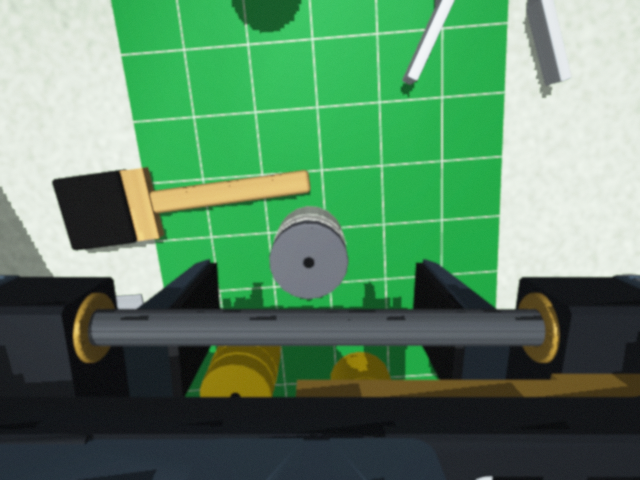

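Jar 2's lid dot is at (308,262), about 2 mm left of the prediction; the brush handle tip at (305,182) is clear. Gripping it.

```bash
python3 -m crank '[{"grip":0.0912,"x":-0.005,"y":-0.006,"z":0.03,"yaw":0},{"grip":0.0912,"x":-0.009,"y":-0.007,"z":0.06,"yaw":0},{"grip":0.0912,"x":-0.009,"y":-0.007,"z":0.09,"yaw":0},{"grip":0.0912,"x":-0.009,"y":-0.007,"z":0.112,"yaw":0},{"grip":0.0912,"x":-0.009,"y":-0.007,"z":0.127,"yaw":0}]'
python3 -m crank '[{"grip":0.0912,"x":0,"y":0,"z":0,"yaw":0},{"grip":0.04,"x":0,"y":0,"z":0,"yaw":0},{"grip":0.04,"x":0,"y":0,"z":0,"yaw":0},{"grip":0.04,"x":0,"y":0,"z":0,"yaw":0},{"grip":0.04,"x":0,"y":0,"z":0,"yaw":0}]' 30
python3 -m crank '[{"grip":0.04,"x":0,"y":0,"z":0,"yaw":0},{"grip":0.04,"x":0,"y":0,"z":0,"yaw":0},{"grip":0.04,"x":0,"y":0,"z":0,"yaw":0},{"grip":0.04,"x":0,"y":0,"z":-0.004,"yaw":0},{"grip":0.04,"x":0,"y":0,"z":-0.008,"yaw":0}]' 30
python3 -m crank '[{"grip":0.04,"x":0,"y":0.02,"z":0,"yaw":0},{"grip":0.04,"x":0,"y":0.045,"z":0,"yaw":0},{"grip":0.04,"x":0,"y":0.07,"z":0,"yaw":0},{"grip":0.04,"x":0.01,"y":0.095,"z":0,"yaw":0},{"grip":0.04,"x":0.02,"y":0.115,"z":0,"yaw":0}]' 30
python3 -m crank '[{"grip":0.04,"x":0,"y":0,"z":0,"yaw":0},{"grip":0.04,"x":0,"y":0,"z":0,"yaw":0},{"grip":0.04,"x":0,"y":0,"z":0,"yaw":0},{"grip":0.04,"x":0,"y":0,"z":0,"yaw":0},{"grip":0.04,"x":0,"y":0,"z":0,"yaw":0}]' 30
python3 -c "
from h import *
go(583.5,-190,50,85.5)"
```

```text
time_s: 10.92
ee_pos: [442.9, -245.8, 43.2]
ee_rot: [-179.8, -0.1, 85.6]
force: [0.9, -0.3, 0.1]
gripper_width: 91.1
gripper_force: 0.0
time_s: 11.33
ee_pos: [444.8, -247.2, 46.6]
ee_rot: [179.9, 0.1, 85.6]
force: [0.2, -0.2, 0.3]
gripper_width: 67.1
gripper_force: 0.0
time_s: 11.75
ee_pos: [443.4, -246.5, 53.3]
ee_rot: [-179.9, -0.0, 85.6]
force: [-0.2, -0.2, -1.6]
gripper_width: 55.5
gripper_force: 30.0
time_s: 12.17
ee_pos: [561.8, -236.0, 53.4]
ee_rot: [180.0, 0.0, 85.5]
force: [0.8, 0.7, -1.0]
gripper_width: 55.8
gripper_force: 30.0
time_s: 12.58
ee_pos: [559.0, -236.0, 53.4]
ee_rot: [-179.9, -0.0, 85.5]
force: [-1.0, -0.3, -2.3]
gripper_width: 55.7
gripper_force: 30.0
shift [0.0478 0.0208 0.0034] yaw 0.001 F [-1.  -0.3 -2.3] ee [ 559.  -236.    53.4] [-179.9   -0.    85.5] t 12.6 w 55.7
```

```bash
python3 -m crank '[{"grip":0.04,"x":0.02,"y":0.01,"z":0.002,"yaw":0},{"grip":0.04,"x":0.048,"y":0.021,"z":0.003,"yaw":0},{"grip":0.04,"x":0.07,"y":0.021,"z":0.003,"yaw":0},{"grip":0.04,"x":0.095,"y":0.021,"z":0.003,"yaw":0},{"grip":0.04,"x":0.12,"y":0.021,"z":0.003,"yaw":0}]' 30
python3 -m crank '[{"grip":0.04,"x":0.025,"y":0,"z":0,"yaw":0},{"grip":0.04,"x":0.05,"y":0,"z":0,"yaw":0},{"grip":0.04,"x":0.07,"y":0,"z":0,"yaw":0},{"grip":0.04,"x":0.09,"y":0,"z":0.002,"yaw":0},{"grip":0.04,"x":0.1,"y":0,"z":0.004,"yaw":0}]' 30
python3 -c "
from h import *
go(604.8,87,47,85.5)"
```

```text
time_s: 13.0
ee_pos: [589.7, -117.2, 50.5]
ee_rot: [-180.0, -0.0, 85.5]
force: [0.5, 0.5, -0.1]
gripper_width: 55.4
gripper_force: 30.0
time_s: 13.42
ee_pos: [597.7, -16.4, 46.7]
ee_rot: [180.0, -0.0, 85.6]
force: [-0.2, -0.5, -1.7]
gripper_width: 55.5
gripper_force: 30.0
shift [ 0.1037 -0.0008 -0.0003] yaw 0.002 F [-0.2 -0.5 -1.7] ee [597.7 -16.4  46.7] [180.   -0.   85.6] t 13.4 w 55.5
```

Pushing on gently so jar 1 slides ahead, then releasing.

```bash
python3 -m crank '[{"grip":0.04,"x":0.015,"y":0,"z":0,"yaw":0},{"grip":0.04,"x":0.03,"y":0,"z":0,"yaw":0},{"grip":0.04,"x":0.045,"y":0,"z":0,"yaw":0},{"grip":0.04,"x":0.055,"y":0,"z":0,"yaw":0},{"grip":0.04,"x":0.062,"y":0,"z":0,"yaw":0}]' 30
python3 -m crank '[{"grip":0.04,"x":0.01,"y":0,"z":0,"yaw":0},{"grip":0.04,"x":0.02,"y":0,"z":0,"yaw":0},{"grip":0.04,"x":0.03,"y":0,"z":0,"yaw":0},{"grip":0.04,"x":0.038,"y":0,"z":0,"yaw":0},{"grip":0.04,"x":0.042,"y":0,"z":0.001,"yaw":0}]' 30
python3 -m crank '[{"grip":0.04,"x":0,"y":0,"z":0,"yaw":0},{"grip":0.04,"x":0,"y":0,"z":0,"yaw":0},{"grip":0.07,"x":0,"y":0,"z":0,"yaw":0},{"grip":0.0912,"x":0,"y":0,"z":0,"yaw":0},{"grip":0.0912,"x":0,"y":0,"z":0,"yaw":0}]' 30
python3 -m crank '[{"grip":0.0912,"x":0,"y":0,"z":-0.005,"yaw":0},{"grip":0.0912,"x":0,"y":0,"z":-0.035,"yaw":0},{"grip":0.0912,"x":0,"y":0,"z":-0.07,"yaw":0},{"grip":0.0912,"x":-0.03,"y":0,"z":-0.1,"yaw":0},{"grip":0.0912,"x":-0.06,"y":0,"z":-0.12,"yaw":0}]' 30
python3 -m crank '[{"grip":0.0912,"x":-0.04,"y":0,"z":0,"yaw":0},{"grip":0.0912,"x":-0.08,"y":-0.005,"z":0,"yaw":0},{"grip":0.0912,"x":-0.12,"y":-0.01,"z":0,"yaw":0},{"grip":0.0912,"x":-0.16,"y":-0.01,"z":0,"yaw":0},{"grip":0.0912,"x":-0.2,"y":-0.01,"z":0,"yaw":0}]' 30
python3 - <<'E'
from h import *
save("wrist","w7.png");save("top","top4.png")
go(578,-342.5,170,85.5)
a=cv2.imread('pics/w7.png');b=cv2.imread('pics/top4.png')[150:390,160:480]
cv2.imwrite('pics/m7.png',np.hstack([cv2.resize(a,(400,300)),cv2.resize(b,(400,300))]))
E
```

```text
time_s: 13.83
ee_pos: [602.9, 44.6, 46.5]
ee_rot: [180.0, 0.0, 85.6]
force: [-0.2, -1.4, -1.1]
gripper_width: 55.7
gripper_force: 30.0
time_s: 14.25
ee_pos: [606.5, 86.2, 46.2]
ee_rot: [179.9, 0.1, 85.7]
force: [-1.6, -7.1, 10.0]
gripper_width: 55.7
gripper_force: 30.0
time_s: 14.67
ee_pos: [605.8, 85.5, 45.1]
ee_rot: [-180.0, -0.0, 85.6]
force: [0.7, -1.2, 0.1]
gripper_width: 72.5
gripper_force: 0.0
time_s: 15.08
ee_pos: [602.5, 26.3, 168.7]
ee_rot: [179.8, -0.0, 85.8]
force: [0.7, -1.1, -0.3]
gripper_width: 91.4
gripper_force: 0.0
time_s: 15.5
ee_pos: [575.3, -174.6, 165.9]
ee_rot: [180.0, -0.0, 85.6]
force: [0.7, 0.8, 0.4]
gripper_width: 91.4
gripper_force: 0.0
shift [-0.1633  0.0163 -0.004 ] yaw -0.005 F [-0.2  0.8  0.2] ee [ 575.3 -178.4  165.6] [1.80e+02 1.00e-01 8.52e+01] t 15.6 w 91.1
```

View pics/m7.png

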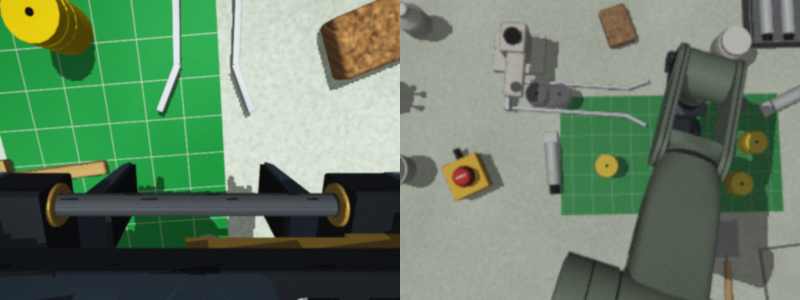

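```bash
python3 -m crank '[{"grip":0.0912,"x":-0.04,"y":0.005,"z":0,"yaw":0},{"grip":0.0912,"x":-0.08,"y":0.01,"z":0,"yaw":0},{"grip":0.0912,"x":-0.12,"y":0.015,"z":0,"yaw":0},{"grip":0.0912,"x":-0.15,"y":0.016,"z":0,"yaw":0},{"grip":0.0912,"x":-0.157,"y":0.016,"z":0,"yaw":0}]' 30
python3 -m crank '[{"grip":0.0912,"x":0,"y":0,"z":0,"yaw":0},{"grip":0.0912,"x":0,"y":0,"z":0,"yaw":0},{"grip":0.0912,"x":0,"y":0,"z":0,"yaw":0},{"grip":0.0912,"x":0,"y":0,"z":0,"yaw":0},{"grip":0.0912,"x":0,"y":0,"z":0,"yaw":0}]' 30
python3 - <<'E'
from h import *
C=camera_model("wrist");T=camera_model("top");save("wrist","w8.png")
print("bigjar",ray(T,429,182,120),"tube",ray(T,452,239,17),ray(T,493,217,17))
print(proj(C,[578,-342.5,75]))
go(578,-342.5,46,85.5)
E
```

```text
time_s: 16.02
ee_pos: [579.7, -334.9, 165.1]
ee_rot: [180.0, 0.1, 85.4]
force: [0.3, 0.3, -0.1]
gripper_width: 91.1
gripper_force: 0.0
time_s: 16.43
ee_pos: [580.2, -329.0, 165.7]
ee_rot: [180.0, -0.0, 85.7]
force: [-0.1, 0.1, 0.4]
gripper_width: 91.1
gripper_force: 0.0
bigjar [ 722.6095252  -339.52464311  120.        ] tube [ 561.45924592 -433.05677188   17.        ] [ 629.82609689 -567.86061241   17.        ]
[316.03696829 271.34620777]
shift [-0.0134 -0.0012  0.1196] yaw 0.003 F [-0.9 -0.1 -0.6] ee [ 580.2 -329.2  165.6] [180.   -0.   85.7] t 16.5 w 91.1
```

View pics/w8.png

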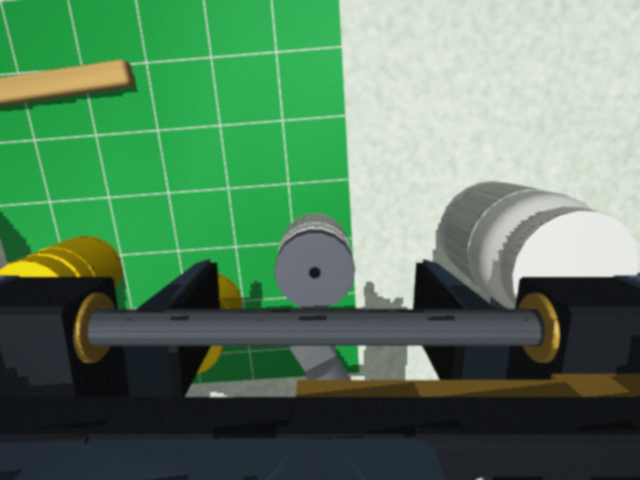

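Jar 3's lid dot is at (314,272), matching the prediction. The big jar on the right (edge near x=682) clears the gripper body by 15 mm. Gripping.

```bash
python3 -m crank '[{"grip":0.0912,"x":-0.008,"y":-0.002,"z":0.03,"yaw":0},{"grip":0.0912,"x":-0.013,"y":-0.002,"z":0.06,"yaw":0},{"grip":0.0912,"x":-0.013,"y":-0.002,"z":0.085,"yaw":0},{"grip":0.0912,"x":-0.013,"y":-0.002,"z":0.105,"yaw":0},{"grip":0.0912,"x":-0.013,"y":-0.002,"z":0.119,"yaw":0}]'
python3 -m crank '[{"grip":0.0912,"x":0,"y":0,"z":0,"yaw":0},{"grip":0.04,"x":0,"y":0,"z":0,"yaw":0},{"grip":0.04,"x":0,"y":0,"z":0,"yaw":0},{"grip":0.04,"x":0,"y":0,"z":0,"yaw":0},{"grip":0.04,"x":0,"y":0,"z":0,"yaw":0}]' 30
python3 -m crank '[{"grip":0.04,"x":0,"y":0,"z":0,"yaw":0},{"grip":0.04,"x":0,"y":0,"z":0,"yaw":0},{"grip":0.04,"x":0,"y":0,"z":0,"yaw":0},{"grip":0.04,"x":0,"y":0,"z":-0.004,"yaw":0},{"grip":0.04,"x":0,"y":0,"z":-0.006,"yaw":0}]' 30
python3 -m crank '[{"grip":0.04,"x":0.02,"y":0,"z":0,"yaw":0},{"grip":0.04,"x":0.045,"y":0,"z":0,"yaw":0},{"grip":0.04,"x":0.07,"y":0,"z":0,"yaw":0},{"grip":0.04,"x":0.09,"y":0,"z":0,"yaw":0},{"grip":0.04,"x":0.11,"y":0,"z":0,"yaw":0}]' 30
python3 -m crank '[{"grip":0.04,"x":0.015,"y":0,"z":0,"yaw":0},{"grip":0.04,"x":0.03,"y":0,"z":0,"yaw":0},{"grip":0.04,"x":0.03,"y":0,"z":0,"yaw":0},{"grip":0.04,"x":0.03,"y":0,"z":0,"yaw":0},{"grip":0.04,"x":0.03,"y":0,"z":0,"yaw":0}]' 30
python3 -c "
from h import *
go(583.5,-190,49,85.5)"
```

```text
time_s: 16.9
ee_pos: [576.1, -342.1, 44.1]
ee_rot: [-179.8, -0.1, 85.6]
force: [-0.4, -0.5, 0.5]
gripper_width: 91.2
gripper_force: 0.0
time_s: 17.32
ee_pos: [577.7, -343.7, 47.9]
ee_rot: [179.9, 0.1, 85.6]
force: [-0.7, -0.3, -0.1]
gripper_width: 67.5
gripper_force: 0.0
time_s: 17.73
ee_pos: [576.6, -343.2, 52.3]
ee_rot: [-180.0, -0.0, 85.6]
force: [0.1, 0.4, -1.7]
gripper_width: 55.7
gripper_force: 30.0
time_s: 18.15
ee_pos: [585.0, -232.5, 52.1]
ee_rot: [-179.9, -0.0, 85.6]
force: [0.6, 0.5, -1.2]
gripper_width: 55.7
gripper_force: 30.0
time_s: 18.57
ee_pos: [587.9, -204.4, 52.4]
ee_rot: [180.0, 0.0, 85.6]
force: [-0.1, 0.2, -1.7]
gripper_width: 55.7
gripper_force: 30.0
shift [ 0.014  -0.0055  0.0034] yaw 0.002 F [-0.1  0.2 -1.7] ee [ 587.9 -204.4   52.4] [180.    0.   85.6] t 18.6 w 55.7
```

```bash
python3 -m crank '[{"grip":0.04,"x":0.01,"y":-0.005,"z":0.001,"yaw":0},{"grip":0.04,"x":0.03,"y":-0.006,"z":0.001,"yaw":0},{"grip":0.04,"x":0.055,"y":-0.006,"z":0.002,"yaw":0},{"grip":0.04,"x":0.08,"y":-0.006,"z":0.002,"yaw":0},{"grip":0.04,"x":0.1,"y":-0.006,"z":0.002,"yaw":0}]' 30
python3 -m crank '[{"grip":0.04,"x":0.025,"y":0,"z":0,"yaw":0},{"grip":0.04,"x":0.05,"y":0,"z":0,"yaw":0},{"grip":0.04,"x":0.07,"y":0,"z":0,"yaw":0},{"grip":0.04,"x":0.09,"y":0,"z":0.001,"yaw":0},{"grip":0.04,"x":0.1,"y":0,"z":0.002,"yaw":0}]' 30
python3 -m crank '[{"grip":0.04,"x":0.01,"y":0,"z":0,"yaw":0},{"grip":0.04,"x":0.02,"y":0,"z":0,"yaw":0},{"grip":0.04,"x":0.03,"y":0,"z":0,"yaw":0},{"grip":0.04,"x":0.04,"y":0,"z":0,"yaw":0},{"grip":0.04,"x":0.04,"y":0,"z":0,"yaw":0}]' 30
python3 -c "
from h import *
go(603.8,71,48,85.5)"
```

```text
time_s: 18.98
ee_pos: [588.8, -102.4, 50.2]
ee_rot: [-180.0, -0.0, 85.5]
force: [0.7, -0.6, -2.1]
gripper_width: 55.4
gripper_force: 30.0
time_s: 19.4
ee_pos: [596.8, -2.1, 48.3]
ee_rot: [-180.0, -0.0, 85.6]
force: [-0.7, -0.2, -2.6]
gripper_width: 56.1
gripper_force: 30.0
time_s: 19.82
ee_pos: [600.4, 37.3, 48.4]
ee_rot: [180.0, -0.0, 85.6]
force: [0.1, 0.6, -2.5]
gripper_width: 55.5
gripper_force: 30.0
shift [0.0338 0.0008 0.0005] yaw 0.002 F [ 0.1  0.6 -2.5] ee [600.4  37.3  48.4] [180.   -0.   85.6] t 19.8 w 55.5
```

```bash
python3 -m crank '[{"grip":0.04,"x":0.006,"y":0,"z":0,"yaw":0},{"grip":0.04,"x":0.012,"y":0,"z":0,"yaw":0},{"grip":0.04,"x":0.018,"y":0,"z":0,"yaw":0},{"grip":0.04,"x":0.023,"y":0,"z":0,"yaw":0},{"grip":0.04,"x":0.026,"y":0,"z":0,"yaw":0}]' 30
python3 -m crank '[{"grip":0.04,"x":0.001,"y":0,"z":0,"yaw":0},{"grip":0.04,"x":0.002,"y":0,"z":0,"yaw":0},{"grip":0.04,"x":0.003,"y":0,"z":0,"yaw":0},{"grip":0.04,"x":0.004,"y":0,"z":0,"yaw":0},{"grip":0.04,"x":0.005,"y":0,"z":0,"yaw":0}]' 30
python3 -m crank '[{"grip":0.04,"x":0.001,"y":0,"z":0,"yaw":0},{"grip":0.04,"x":0.002,"y":0,"z":0,"yaw":0},{"grip":0.04,"x":0.003,"y":0,"z":0,"yaw":0},{"grip":0.04,"x":0.003,"y":0,"z":0,"yaw":0},{"grip":0.04,"x":0.003,"y":0,"z":0,"yaw":0}]' 30
```

```text
time_s: 20.23
ee_pos: [602.2, 62.4, 48.4]
ee_rot: [-180.0, -0.0, 85.6]
force: [-0.4, -2.0, -2.4]
gripper_width: 55.5
gripper_force: 30.0
time_s: 20.65
ee_pos: [602.5, 66.8, 48.4]
ee_rot: [-180.0, 0.0, 85.6]
force: [-0.0, -1.7, -1.7]
gripper_width: 55.4
gripper_force: 30.0
time_s: 21.07
ee_pos: [602.8, 70.1, 48.4]
ee_rot: [180.0, -0.0, 85.6]
force: [-0.3, -1.0, -2.1]
gripper_width: 55.6
gripper_force: 30.0
```

```bash
python3 -m crank '[{"grip":0.04,"x":0.001,"y":0,"z":0,"yaw":0},{"grip":0.04,"x":0.002,"y":0,"z":0,"yaw":0},{"grip":0.04,"x":0.003,"y":0,"z":0,"yaw":0},{"grip":0.04,"x":0.003,"y":0,"z":0,"yaw":0},{"grip":0.04,"x":0.003,"y":0,"z":0,"yaw":0}]' 30
python3 -m crank '[{"grip":0.04,"x":0.001,"y":0,"z":0,"yaw":0},{"grip":0.04,"x":0.002,"y":0,"z":0,"yaw":0},{"grip":0.04,"x":0.002,"y":0,"z":0,"yaw":0},{"grip":0.04,"x":0.002,"y":0,"z":0,"yaw":0},{"grip":0.04,"x":0.002,"y":0,"z":0,"yaw":0}]' 30
python3 -c "
from h import *
im=save('top','top5.png');cv2.imwrite('pics/c5.png',cv2.resize(im[160:260,220:380,::-1],None,fx=5,fy=5,interpolation=cv2.INTER_CUBIC))
T=camera_model('top');print([proj(T,p) for p in([612.3,182,98],[612.3,182,75],[608,126,75],[603.6,70,75])])"
```

```text
time_s: 21.48
ee_pos: [603.0, 73.0, 48.4]
ee_rot: [-180.0, -0.0, 85.6]
force: [-0.1, -0.8, -1.6]
gripper_width: 55.7
gripper_force: 30.0
time_s: 21.9
ee_pos: [602.9, 73.2, 48.4]
ee_rot: [-180.0, 0.2, 85.6]
force: [-0.9, -8.0, -0.6]
gripper_width: 55.6
gripper_force: 30.0
[array([254.67937768, 222.63654392]), array([255.63345042, 223.72763879]), array([274.06257019, 224.82442433]), array([292.49308188, 225.95384169])]
```

View pics/c5.png

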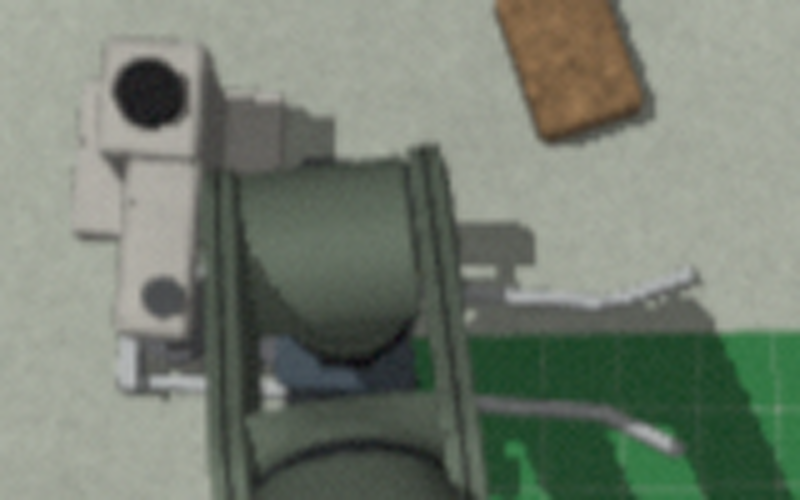

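The press arm hides the jars in this view. The force rose from 1 to 8 N at y=73.2, so the file is against the plate. Setting the jar down and releasing.

```bash
python3 -m crank '[{"grip":0.04,"x":-0.001,"y":0,"z":0.001,"yaw":0},{"grip":0.04,"x":-0.001,"y":0,"z":0.002,"yaw":0},{"grip":0.04,"x":-0.001,"y":0,"z":0.003,"yaw":0},{"grip":0.04,"x":-0.001,"y":0,"z":0.003,"yaw":0},{"grip":0.06,"x":-0.001,"y":0,"z":0.003,"yaw":0}]' 30
python3 -m crank '[{"grip":0.0912,"x":0,"y":0,"z":0,"yaw":0},{"grip":0.0912,"x":0,"y":0,"z":0,"yaw":0},{"grip":0.0912,"x":0,"y":0,"z":0,"yaw":0},{"grip":0.0912,"x":0,"y":0,"z":0,"yaw":0},{"grip":0.0912,"x":0,"y":0,"z":-0.005,"yaw":0}]' 30
python3 -m crank '[{"grip":0.0912,"x":0,"y":0,"z":-0.03,"yaw":0},{"grip":0.0912,"x":0,"y":0,"z":-0.06,"yaw":0},{"grip":0.0912,"x":-0.02,"y":0,"z":-0.09,"yaw":0},{"grip":0.0912,"x":-0.05,"y":-0.03,"z":-0.12,"yaw":0},{"grip":0.0912,"x":-0.07,"y":-0.07,"z":-0.12,"yaw":0}]' 30
python3 -m crank '[{"grip":0.0912,"x":0,"y":-0.04,"z":0,"yaw":0},{"grip":0.0912,"x":0,"y":-0.08,"z":0,"yaw":0},{"grip":0.0912,"x":0.02,"y":-0.11,"z":0,"yaw":0},{"grip":0.0912,"x":0.05,"y":-0.13,"z":0,"yaw":0},{"grip":0.0912,"x":0.08,"y":-0.13,"z":0,"yaw":0}]' 30
python3 -c "
from h import *
im=save('top','top6.png')
b=cv2.resize(im[180:260,220:340,::-1],(400,267));c=save('scene','sc6.png')[160:280,300:480,::-1]
cv2.imwrite('pics/m6.png',np.hstack([b,cv2.resize(c,(400,267))]))
go(411.3,316.2,170,130)"
```

```text
time_s: 22.37
ee_pos: [603.7, 74.1, 46.6]
ee_rot: [179.9, -0.1, 85.6]
force: [0.2, 0.5, -1.1]
gripper_width: 58.8
gripper_force: 0.0
time_s: 22.78
ee_pos: [602.4, 74.0, 49.5]
ee_rot: [-179.9, 0.0, 85.6]
force: [0.0, -0.6, 0.3]
gripper_width: 89.9
gripper_force: 0.0
time_s: 23.2
ee_pos: [542.7, 13.4, 173.7]
ee_rot: [179.3, -0.0, 85.6]
force: [0.7, -0.9, 0.2]
gripper_width: 91.3
gripper_force: 0.0
time_s: 23.62
ee_pos: [410.1, 103.9, 169.5]
ee_rot: [-179.8, 0.0, 85.5]
force: [1.0, -0.8, -0.4]
gripper_width: 91.6
gripper_force: 0.0
shift [ 0.2085 -0.0186  0.0004] yaw -0.771 F [-0.2  0.4 -0.1] ee [414.6 106.9 170. ] [ 1.799e+02 -1.000e-01  8.580e+01] t 23.7 w 91.5
```

View pics/m6.png

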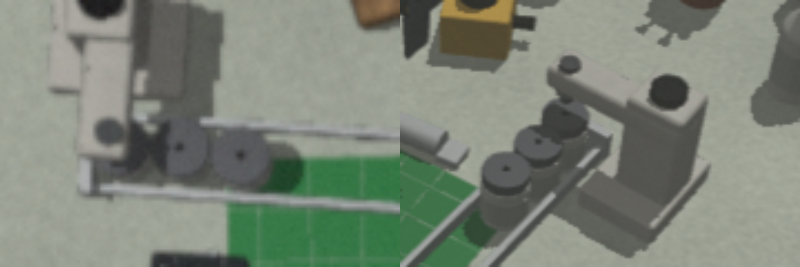

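All three jars stand in file: the top half shows lid dots at (240,155) and (178,148), with the third under the arm at (110,150); the scene half agrees. Now to the knob.

```bash
python3 -m crank '[{"grip":0.0912,"x":0.04,"y":-0.004,"z":0,"yaw":-0.12},{"grip":0.0912,"x":0.08,"y":-0.008,"z":0,"yaw":-0.24},{"grip":0.0912,"x":0.12,"y":-0.012,"z":0,"yaw":-0.36},{"grip":0.0912,"x":0.16,"y":-0.016,"z":0,"yaw":-0.48},{"grip":0.0912,"x":0.2,"y":-0.018,"z":0,"yaw":-0.6}]' 20
python3 -m crank '[{"grip":0.0912,"x":0.005,"y":0,"z":0,"yaw":-0.1},{"grip":0.0912,"x":0.005,"y":0,"z":0,"yaw":-0.17},{"grip":0.0912,"x":0.005,"y":0,"z":0,"yaw":-0.17},{"grip":0.0912,"x":0.005,"y":0,"z":0,"yaw":-0.17},{"grip":0.0912,"x":0.005,"y":0,"z":0,"yaw":-0.17}]'
python3 - <<'E'
from h import *
go(411.3,316.2,96,130);print(np.round(state()["qpos"],1))
C=camera_model("wrist");im=save("wrist","w9.png");h=cv2.cvtColor(im,cv2.COLOR_RGB2HSV);m=((h[...,0]<8)|(h[...,0]>172))&(h[...,1]>140)&(h[...,2]>50)
n,l,st,ce=cv2.connectedComponentsWithStats(m.astype(np.uint8));i=1+np.argmax(st[1:,4]);print(st[i],ce[i],ray(C,*ce[i],105).round(1),proj(C,[411.3,316.2,107]))
E
```

```text
time_s: 24.13
ee_pos: [412.2, 306.2, 169.4]
ee_rot: [180.0, 0.0, 120.3]
force: [0.6, 0.4, -0.4]
gripper_width: 90.9
gripper_force: 0.0
time_s: 24.55
ee_pos: [410.1, 308.5, 169.2]
ee_rot: [180.0, 0.0, 129.6]
force: [-0.1, -0.1, -0.5]
gripper_width: 90.9
gripper_force: 0.0
shift [0.0051 0.0058 0.0732] yaw -0.008 F [-0.1 -0.1 -0.5] ee [410.1 308.5 169.2] [180.    0.  129.6] t 24.6 w 90.9
[ 35.7  15.5 102.8  -0.   61.7  -3.9]
[ 292  210   72   74 3787] [327.76683391 246.27092686] [407.7 321.4 105. ] [326.87700287 257.48499136]
```

View pics/w9.png

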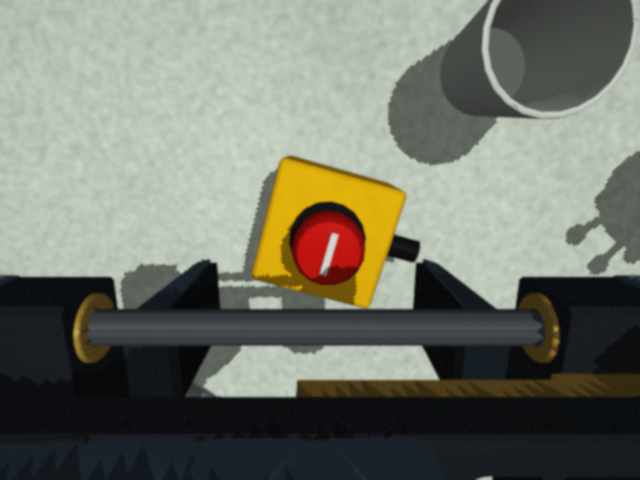

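The knob's white line is centred at (329,255), as predicted, and the head is at rest. Lowering around it, gripping and turning clockwise.

```bash
python3 -m crank '[{"grip":0.0912,"x":0.006,"y":0.006,"z":0.015,"yaw":0},{"grip":0.0912,"x":0.006,"y":0.006,"z":0.035,"yaw":0},{"grip":0.0912,"x":0.006,"y":0.006,"z":0.055,"yaw":0},{"grip":0.0912,"x":0.006,"y":0.006,"z":0.068,"yaw":0},{"grip":0.0912,"x":0.006,"y":0.006,"z":0.073,"yaw":0}]' 15
python3 -m crank '[{"grip":0.06,"x":0,"y":0,"z":0,"yaw":0},{"grip":0.04,"x":0,"y":0,"z":0,"yaw":0},{"grip":0.03,"x":0,"y":0,"z":0,"yaw":0},{"grip":0.03,"x":0,"y":0,"z":0,"yaw":0},{"grip":0.03,"x":0,"y":0,"z":0,"yaw":0}]' 15
python3 -m crank '[{"grip":0.03,"x":0,"y":0,"z":0,"yaw":0},{"grip":0.03,"x":0,"y":0,"z":0,"yaw":0},{"grip":0.03,"x":0,"y":0,"z":0,"yaw":0},{"grip":0.03,"x":0,"y":0,"z":0,"yaw":0},{"grip":0.03,"x":0,"y":0,"z":0,"yaw":0}]' 15
```

```text
time_s: 25.02
ee_pos: [409.7, 316.2, 94.4]
ee_rot: [-179.8, -0.0, 129.6]
force: [0.7, 0.3, 0.6]
gripper_width: 91.4
gripper_force: 0.0
time_s: 25.43
ee_pos: [410.9, 317.9, 97.0]
ee_rot: [179.9, 0.0, 129.7]
force: [-0.6, -0.1, -0.5]
gripper_width: 61.0
gripper_force: 0.0
time_s: 25.85
ee_pos: [411.3, 318.2, 96.5]
ee_rot: [179.9, 0.0, 129.7]
force: [1.3, 2.6, 0.0]
gripper_width: 44.2
gripper_force: 15.0
```

```bash
python3 -m crank '[{"grip":0.03,"x":0,"y":0,"z":0,"yaw":0.12},{"grip":0.03,"x":0,"y":0,"z":0,"yaw":0.24},{"grip":0.03,"x":0,"y":0,"z":0,"yaw":0.36},{"grip":0.03,"x":0,"y":0,"z":0,"yaw":0.48},{"grip":0.03,"x":0,"y":0,"z":0,"yaw":0.6}]' 15
python3 -m crank '[{"grip":0.03,"x":0,"y":0,"z":0,"yaw":0.1},{"grip":0.03,"x":0,"y":0,"z":0,"yaw":0.2},{"grip":0.03,"x":0,"y":0,"z":-0.003,"yaw":0.2},{"grip":0.03,"x":0,"y":0,"z":-0.006,"yaw":0.2},{"grip":0.03,"x":0,"y":0,"z":-0.008,"yaw":0.2}]' 15
python3 -m crank '[{"grip":0.06,"x":0,"y":0,"z":0,"yaw":0},{"grip":0.0912,"x":0,"y":0,"z":0,"yaw":0},{"grip":0.0912,"x":0,"y":0,"z":0,"yaw":0},{"grip":0.0912,"x":0,"y":0,"z":0,"yaw":0},{"grip":0.0912,"x":0,"y":0,"z":-0.005,"yaw":0}]' 15
python3 -m crank '[{"grip":0.0912,"x":0,"y":0,"z":-0.025,"yaw":0},{"grip":0.0912,"x":0,"y":0,"z":-0.05,"yaw":0},{"grip":0.0912,"x":0,"y":0,"z":-0.075,"yaw":0},{"grip":0.0912,"x":0,"y":0,"z":-0.1,"yaw":0},{"grip":0.0912,"x":0,"y":0,"z":-0.12,"yaw":0}]' 15
python3 -m crank '[{"grip":0.0912,"x":0,"y":0,"z":0,"yaw":-0.12},{"grip":0.0912,"x":0,"y":0,"z":0,"yaw":-0.24},{"grip":0.0912,"x":0,"y":0,"z":0,"yaw":-0.36},{"grip":0.0912,"x":0,"y":0,"z":0,"yaw":-0.48},{"grip":0.0912,"x":0,"y":0,"z":0.02,"yaw":-0.6}]' 15
python3 - <<'E'
from h import *
im=save("wrist","w10.png");C=camera_model("wrist");h=cv2.cvtColor(im,cv2.COLOR_RGB2HSV);m=((h[...,0]<8)|(h[...,0]>172))&(h[...,1]>140)&(h[...,2]>50)
n,l,st,ce=cv2.connectedComponentsWithStats(m.astype(np.uint8));i=1+np.argmax(st[1:,4]);print(st[i],ce[i]);go(0,0,0)
q=save("scene","sc10.png")[110:310,200:480]
cv2.imwrite('pics/m10.png',np.hstack([cv2.resize(im[:,:,::-1],(400,300)),cv2.resize(q[:,:,::-1],(400,286),).copy() if 0 else cv2.resize(q[:,:,::-1],(400,300))]))
E
```

```text
time_s: 26.27
ee_pos: [411.7, 318.4, 97.1]
ee_rot: [179.8, -0.1, 95.0]
force: [2.2, 1.0, 4.7]
gripper_width: 45.1
gripper_force: 15.0
time_s: 26.68
ee_pos: [411.6, 318.3, 105.0]
ee_rot: [179.9, -0.1, 84.0]
force: [5.2, 2.9, -9.9]
gripper_width: 44.3
gripper_force: 15.0
time_s: 27.1
ee_pos: [409.2, 316.7, 108.0]
ee_rot: [-179.8, 0.2, 83.9]
force: [-0.7, -0.6, 0.2]
gripper_width: 74.7
gripper_force: 0.0
time_s: 27.52
ee_pos: [410.4, 317.6, 231.3]
ee_rot: [180.0, -0.1, 83.9]
force: [0.5, 0.0, 0.0]
gripper_width: 91.0
gripper_force: 0.0
time_s: 27.93
ee_pos: [412.1, 318.9, 212.5]
ee_rot: [179.6, -0.1, 118.6]
force: [0.9, 0.2, 0.4]
gripper_width: 91.2
gripper_force: 0.0
[ 283  212   62   64 2848] [313.90870787 242.92942416]
shift [-0.0801 -0.5105  0.2086] yaw 0 F [-2.1 -1.7 -2.8] ee [409.3 316.7 206.6] [-179.8    0.   118.8] t 28.0 w 91.3
```

View pics/m10.png

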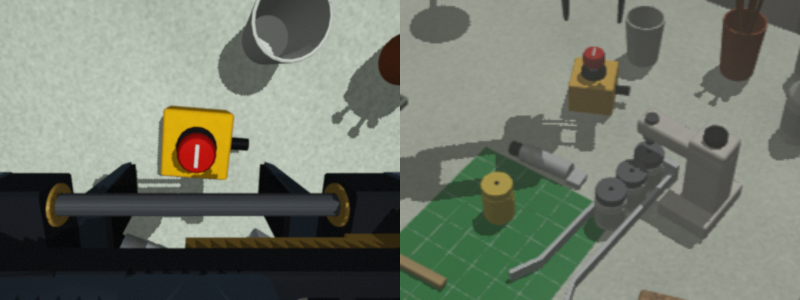

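The knob's line is parallel to the box side again (back at rest), and the jars are in file. One quick check that the head is up, using red rows in the scene view before and after.

Run:
```python
import cv2,numpy as np
for f in("scene1","sc6","sc10"):
    im=cv2.imread(f'pics/{f}.png')[130:180,310:365];h=cv2.cvtColor(im,cv2.COLOR_BGR2HSV)
    m=((h[...,0]<8)|(h[...,0]>172))&(h[...,1]>130)&(h[...,2]>50);v,u=np.where(m);print(f,v.min()+130,v.max()+130,u.min()+310,u.max()+310,v.mean()+130)
```

```text
scene1 141 149 329 342 145.3235294117647
sc6 144 151 329 342 147.80597014925374
sc10 141 149 329 342 145.45070422535213
```

The head's rows match the start again (141 to 149, against 144 to 151 latched), so the stop is fully up. Handing in.

```bash
python3 -m crank '[{"grip":0.0912,"x":0,"y":0,"z":0,"yaw":0},{"grip":0.0912,"x":0,"y":0,"z":0,"yaw":0},{"grip":0.0912,"x":0,"y":0,"z":0,"yaw":0},{"grip":0.0912,"x":0,"y":0,"z":0,"yaw":0},{"grip":0.0912,"x":0,"y":0,"z":0,"yaw":0}]'
python3 -c "
from workcell import *
print(job_done())"
```

```text
time_s: 28.45
ee_pos: [410.7, 317.7, 209.7]
ee_rot: [179.9, -0.0, 118.2]
force: [0.2, -0.3, 0.0]
gripper_width: 91.3
gripper_force: 0.0
the job is handed in; nothing more can be done
None
```

I latched the stop, fed all three jars present into the lane in file against the end plate, then released the stop (fully up, knob back at rest), and handed the job in at 28.5 s; no verdict was returned.

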